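Feed a tile rack past the spring gate of a curing tunnel

TASK

Swing the chute's spring gate open towards the rack and hold it open with one fingertip while you push the rack of freshly glazed test tiles along the chute, right past the gate and into the bay in front of the tunnel. Then let go, so that the gate shuts behind the rack. The gate must never touch the rack; only push the rack, never pinch, lift or tip it; and leave the jar, the tape roll and the cup where they stand.

Things in the scene. Friction and masses are not known exactly. Their poses are not given: they have to be found in the camera images.
- chute: Fixed aluminium chute, open above, leading into a grey tunnel. Origin on the table, mid-chute, under the shut gate's line. +x: feed direction to the tunnel; +y: hinge side. Floor sheet 3 mm thick, x -205 to +105 mm, y -47 to +53. Guide rails 6 mm wide, inner faces at y +22 and -22, tops 11 mm above the table, x -205 to +100.
- gate (a joint): Gate angle: 0 = shut, leaf from the hinge across the chute towards -y; grows as it opens towards chute -x, against the feed, towards the incoming rack; 1.57 = leaf along -x, then leans outwards. Stops at 0 and 2.6 rad; cannot swing towards the tunnel. A damped spring shuts it in about a second: 0.03 Nm shut, about 0.1 Nm at 2.3 rad.
- gate_leaf: Moving steel leaf of the gate, 60 mm from hinge axis to free edge, 3 mm thick (5 at the free edge), from 13 to 55 mm above the table, so it passes over the rails. Origin on the hinge axis at table height; the leaf runs along its own -y; its +x face looks to the tunnel when shut and to the chute when open.
- gate_edge (a point): Middle of the gate's free edge, 34 mm above the table, 60 mm from the hinge axis.
- gate_hinge (a point): Point on the fixed upright hinge axis (chute x 0, y +36 mm), 34 mm above the table. The post with the gate's barrel is 13 mm thick and 62 mm tall, on a foot 26 x 22 mm, 9 mm tall.
- rack: Loose waxed wood rack, 40 x 40 mm, 0.08 to 0.18 kg, base 18 mm tall with end blocks to 24 mm, and three upright tiles across it (33 mm wide, 5 thick, at x -12, 0, +12), tops at 54 mm. Origin: centre of underside; x along the feed. Stands on the slick chute floor, 2 mm spare to each rail; at the start its front is 62 to 112 mm before the gate line, clear of the gate's swing.
- jar: Closed glass jar, 52 mm across, 70 mm tall, standing beside the chute on its -y side. Origin: centre of its underside. Leave alone.
- tape: Roll of tape lying flat, 84 mm across, 24 mm tall, beside the chute on its -y side. Origin: centre of its underside. Leave alone.
- cup: White cup with three tools standing in it, 74 mm across, 125 mm tall with the tools, on the chute's -y side near its start. Origin: centre of its underside. Leave alone.
- gate_stop (a point): Middle of the gate's stop, an upright steel strip beside the chute just behind the free edge of the shut gate: chute x +2.5 to +6.5 mm, y -23 to -33, 45 mm tall. This point is 24 mm above the table.
- tunnel_mouth (a point): Middle of the tunnel's mouth at floor height, chute x +105 mm. The bay, open above, lies between the gate line and this point. Tunnel housing behind it 240 mm long, 170 mm wide, 147 mm tall, exhaust collar to 177 mm.
Mind the look-alikes: they are no part of the job. Leave any purple look-alike of the rack alone.

How it is judged:
By the outcome, as a careful person would: the job done as asked, in the order asked, and still so for the second after the job is handed in, with the robot touching nothing.
It also fails if it takes over 72 s, if anything falls off the work surface, if the arm or the gripper's body presses on something with over 40 N, if the wrist force passes 120 N, or if a joint passes its speed limit or range.

ROBOT

A 6-joint arm with a two-finger parallel gripper is mounted at the origin on the work surface. World frame = base frame: x ahead of the robot, y to its left, z up, the work surface at z = 0. Lengths are in m, angles in rad, forces in N, time in s.
With the tool pointing down it reaches from about 0.425 to 0.95 m from the base axis. Payload 3.5 kg.
Tool frame: the origin (TCP) lies between the finger pads; the fingertips stand 19 mm ahead of it and the grasp point (between the pads) is the TCP; z points along the fingers, y is the line along which they close (so a half turn about z gives the same grasp; the last joint's range is limited). The gripper opens to 85 mm and grips with 20 to 120 N. Pads are 22 mm wide; open, the fingers measure 114 mm over their backs; the gripper's body (76 mm by 85 mm) begins 54 mm behind the grasp point. The pads swing forward as they close: fully open they stand 13 mm farther back than shut.
Start: joints at [1.093, 0.286, 1.577, -0, 1.279, -0.15], TCP at [0.217, 0.639, 0.25] pointing down, gripper open.
Joint ranges: [-2.77, 2.77], [-0.9, 2.22], [0.21, 2.48], [-1.53, 4.67], [0.24, 2.81], [-2.84, 2.84]. Speed limits (rad/s): [2.79, 2.79, 3.14, 3.14, 3.14, 3.14].

INTERFACE

Orientations are given as a unit quaternion [x, y, z, w].
In Python, from plant import get_state, cams, ctrl gives the robot as it stands. The module is installed in compiled form; this text tells all that it offers.
- The arm moves only by the tool jog_arm, never from a script. Its argument "deltas" is text: rows parted by semicolons, each of 6 numbers parted by spaces: the shift along the world's x, y, z normalised to -1 to 1, where 1 is 0.02 m, then the turn, a rotation vector about the world's x, y, z normalised to -1 to 1, where 1 is 0.1 rad. In form: x y z ax ay az; .... A call has 1 to 20 rows; each row shifts and turns the commanded pose from where the row before left it; what a row does not reach is not made up. A row lasts 1/8 s, in which the tool goes at most 62.5 mm and 10.7 degrees, less where a joint would pass 70% of its speed; a pose out of reach is approached as far as the arm can. A call with a number of a shift or a turn outside -1 to 1 is refused whole. A call with a gripper value outside its range is refused whole. "gripper" is the opening, from 0 (shut) to 1 (fully open), set as the call begins (left out, the last holds). The fingers move at their own pace and stop on an object; "squeeze" is the grip in N (left out, the last holds). Time passes only in rows, so rows that do not move let the fingers close. It gives the time, the measured TCP pose, the force, the opening and the grip force at its end, in the units of the state.
- get_state(): the state, without advancing time (a new reading comes with each control period).
- cams.read_camera(name): name is "side" or "top" or "wrist"; returns a dict with "color" (384x512x3 uint8, blue, green, red), "vfov" (degrees; the focal length in pixels is half the picture's height over the tangent of half this angle, whatever the lens; pixels are square), "cx", "cy" (the principal point, pixels), "distortion" ([k1, k2, p1, p2, k3] as OpenCV has them; the pictures are not rectified), "rvec" (rotation vector, rad) and "tvec" (3), from world to camera coordinates, as OpenCV has them. Camera axes: x right, y down, z forward; pixel columns grow to the right and rows downward; lengths in m; the calibration is good to about 2 mm. A picture is of the moment at which its call begins. There is no depth.
- ctrl.sign_off(): hands the job in; it is judged then, once.
The state is a dict: "time": time; "qpos": joint angles; "dq": joint speeds; "joint_efforts": joint torques, N m; "eef_pos": TCP position; "tcp_rot": TCP orientation; "contact_force": force on the tool from outside, world axes, zero at the start; "wrist_torque": the same for the moment, N m; "opening": opening from 0.0 (shut) to 1.0 (fully open); "finger_force": force on a finger pad.
Only numpy, scipy, OpenCV 4.12 (cv2) and the standard library are available. Lean on these libraries where they do the work, as an engineer would, in place of code of your own. Each camera call takes 0.05 s, during which the arm holds its last target. There are 200 camera calls.

## Working session

There is one attempt and no reset: what is moved stays moved. The work goes in short steps, Python scripts to look and compute and a tool call to move; the robot and the scene stay as the last step left them, time stands still between calls to the robot, and variables do not carry over. Pictures are saved under pics/ and viewed, at most 10 in all, crops included, and the job is handed in when it is done.

Besides the shell and the picture viewer there is one more tool, called after "Emit:" in YAML: its name, and indented under it one key for each argument. jog_arm: Moves the arm, as the interface text tells. Its arguments: {"type":"object","properties":{"deltas":{"type":"string"},"gripper":{"type":"number"},"squeeze":{"type":"number"}},"required":["deltas"]}

```bash
mkdir -p pics
cat > h.py <<'E'
import numpy as np, cv2
from plant import get_state, cams, ctrl
def cam(n):
    c=cams.read_camera(n); h=c['color'].shape[0]
    f=h/2/np.tan(np.radians(c['vfov'])/2)
    c['K']=np.array([[f,0,c['cx']],[0,f,c['cy']],[0,0,1]]); c['D']=np.array(c['distortion'],float)
    c['rvec']=np.array(c['rvec'],float);c['tvec']=np.array(c['tvec'],float).ravel()
    c['R']=cv2.Rodrigues(c['rvec'])[0]; c['o']=-c['R'].T@c['tvec']; return c
def ray(c,uv):
    p=cv2.undistortPoints(np.array(uv,float).reshape(-1,1,2),c['K'],c['D']).reshape(-1,2)
    return np.c_[p,np.ones(len(p))]@c['R']
def onz(c,uv,z):
    d=ray(c,uv); return c['o']+d*((z-c['o'][2])/d[:,2])[:,None]
def proj(c,P): return cv2.projectPoints(np.array(P,float).reshape(-1,3),c['rvec'],c['tvec'],c['K'],c['D'])[0].reshape(-1,2)
def tri(c1,u1,c2,u2):
    a,b=ray(c1,u1)[0],ray(c2,u2)[0]; s=np.linalg.lstsq(np.c_[a,-b],c2['o']-c1['o'],rcond=None)[0]
    p,q=c1['o']+a*s[0],c2['o']+b*s[1]; return (p+q)/2,np.linalg.norm(p-q)
E
python3 - <<'E'
from h import *
for n in('top','side'):
    c=cam(n); cv2.imwrite(f'pics/{n}0.png',cv2.resize(c['color'],(800,600),interpolation=cv2.INTER_CUBIC)); print(n,c['o'],c['R'][2],c['vfov'],c['D'])
s=get_state(); print(s)
E
```

```text
top [ 0.44995735 -0.06230618  1.00746048] [ 0.16462554 -0.00994167 -0.98630604] 45.74920990982033 [-0.05075717  0.          0.          0.          0.        ]
side [ 0.03987037 -0.71115839  0.54479607] [ 0.58271488  0.64606015 -0.49300066] 44.704397179115375 [-0.14515391  0.          0.          0.          0.        ]
{'time': 0.1, 'qpos': array([ 1.09303559e+00,  2.87103507e-01,  1.57803388e+00,  6.53388924e-06,
        1.27860555e+00, -1.50024479e-01]), 'dq': array([ 7.67410915e-05, -6.23730270e-04, -3.57016805e-03,  4.39830766e-04,
       -5.71096299e-04, -6.92660243e-04]), 'joint_efforts': array([ 5.46423144e-04, -4.07294047e+01, -2.93701243e+01, -1.41231726e-04,
        3.37787184e-03, -7.70555545e-06]), 'eef_pos': array([0.21701086, 0.6385779 , 0.24906606]), 'tcp_rot': array([ 1.63136566e-01,  9.86602912e-01, -1.02164511e-03, -3.34939580e-04]), 'contact_force': array([ 0.82801317,  0.05132756, -0.27933619]), 'wrist_torque': array([ 0.01362592, -0.00720662, -0.02682217]), 'finger_force': 0.0, 'opening': 1.0000567605002448}
```

View pics/top0.png

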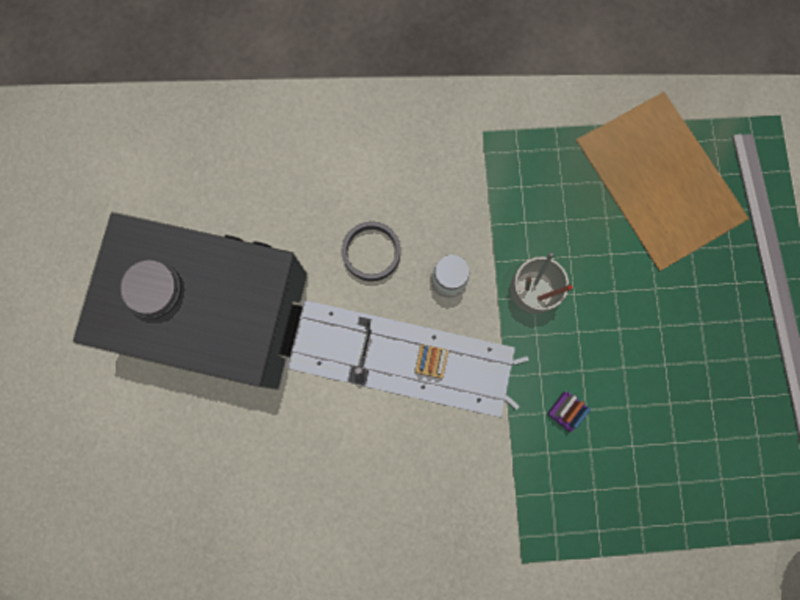

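View pics/side0.png

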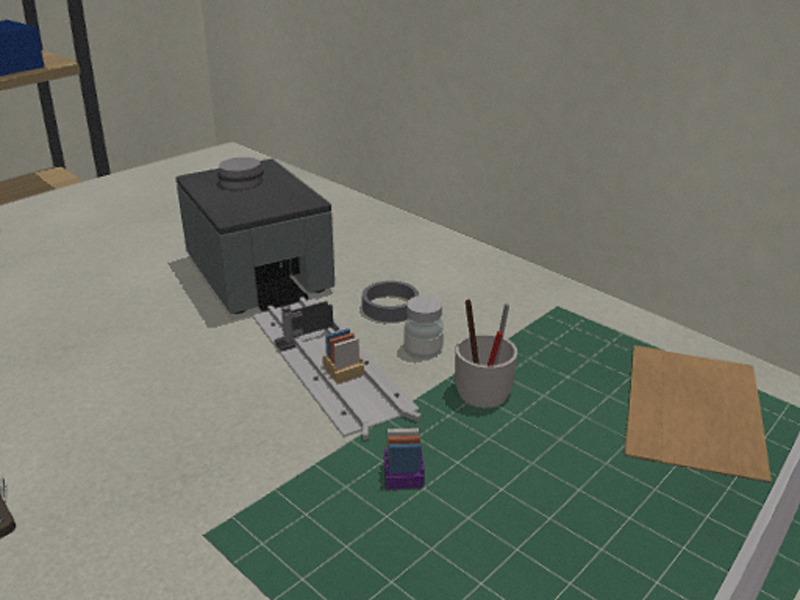

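Top view (800x600 pixels): the wood rack is at (431,362), with the purple look-alike at (568,411), off the chute. The gate post is at (358,376), the gate edge and stop at (364,322), the jar at (451,272), the tape at (371,250) and the cup at (541,285). The chute sheet runs from (297,335) to (508,381), with the tunnel on the left. The side view agrees: wood rack at (343,362), purple at (404,460). The only candidates are the wood rack and the purple one. I choose the wood one, on the chute, and check it in a close crop.

Run:
```python
from h import *
t=cam('top'); s=cam('side')
a=cv2.resize(t['color'][180:275,175:340],(800,460),interpolation=cv2.INTER_CUBIC)
cv2.imwrite('pics/tc.png',a)
b=cv2.resize(s['color'][180:285,150:275],(714,600),interpolation=cv2.INTER_CUBIC); cv2.imwrite('pics/sc.png',b)
np.save('t.npy',t['color']);np.save('s.npy',s['color'])
# bright sheet mask
h=cv2.cvtColor(t['color'],cv2.COLOR_BGR2HSV)
print([ (p,h[p[1],p[0]]) for p in [(205,215),(310,235),(200,260),(275,232)]])
for p in [(514,347),(501,415),(304,301),(290,368)]: print(p,onz(t,np.array(p)*.64,0.003))
```

```text
[((205, 215), array([115,  15, 186], dtype=uint8)), ((310, 235), array([109,  11, 181], dtype=uint8)), ((200, 260), array([ 24,  29, 167], dtype=uint8)), ((275, 232), array([ 12, 131, 130], dtype=uint8))]
(514, 347) [[ 0.53251315 -0.22837901  0.003     ]]
(501, 415) [[ 0.43787395 -0.20605684  0.003     ]]
(304, 301) [[0.6039371  0.06898493 0.003     ]]
(290, 368) [[0.50891189 0.08847069 0.003     ]]
```

View pics/tc.png

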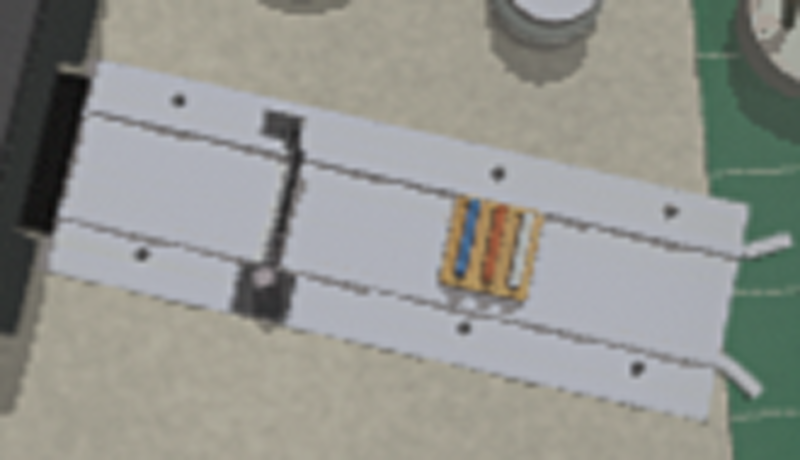

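View pics/sc.png

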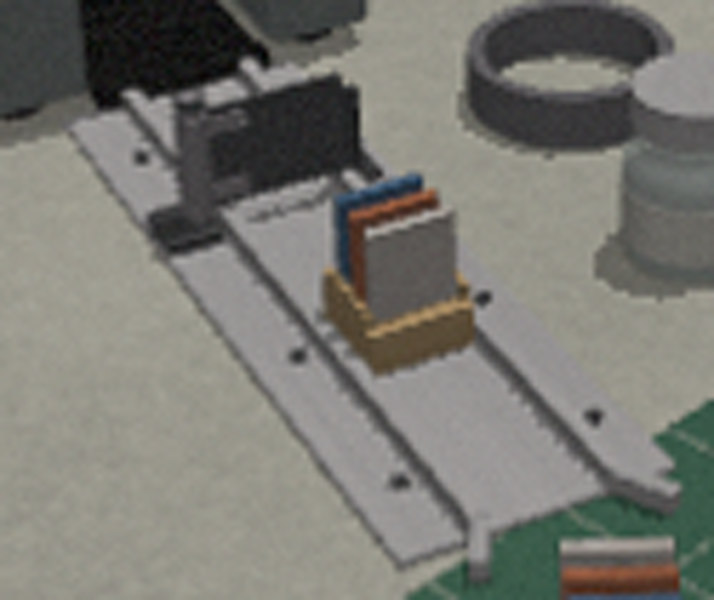

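The crops show the orange-wood rack with blue, orange and white tiles standing between the rails (top crop (490,250)), so the choice is right. The hinge post is on the robot's side (top crop (262,272)), with the leaf across the chute and the stop at (283,125). Next I measure the chute frame, the rack and the gate.

```bash
cat >> h.py <<'E'
def sheet(c,img):
    h=cv2.cvtColor(img,cv2.COLOR_BGR2HSV)
    m=((h[...,0]>95)&(h[...,0]<130)&(h[...,1]<45)&(h[...,2]>150)).astype(np.uint8)
    m=cv2.morphologyEx(m,cv2.MORPH_CLOSE,np.ones((9,9),np.uint8)); m=cv2.morphologyEx(m,cv2.MORPH_OPEN,np.ones((11,11),np.uint8))
    k=max(cv2.findContours(m,cv2.RETR_EXTERNAL,cv2.CHAIN_APPROX_NONE)[0],key=cv2.contourArea)
    P=onz(c,k.reshape(-1,2),.003); return cv2.minAreaRect((P[:,:2]*1000).astype(np.float32))
def wood(img,box):
    h=cv2.cvtColor(img,cv2.COLOR_BGR2HSV); m=np.zeros(h.shape[:2],np.uint8); x0,y0,x1,y1=box
    q=h[y0:y1,x0:x1]; m[y0:y1,x0:x1]=(q[...,0]>8)&(q[...,0]<28)&(q[...,1]>80); return m
E
python3 - <<'E'
from h import *
t=cam('top'); s=cam('side')
r=sheet(t,t['color']); print('sheet',r)
ctr=np.array(r[0])/1000
b=cv2.boxPoints(r)/1000; e=max([b[1]-b[0],b[2]-b[1]],key=np.linalg.norm); e/=np.linalg.norm(e); e*=np.sign(e[1])
n=np.array([-e[1],e[0]]); O=ctr+.05*e-.003*n; print('axis',e,np.degrees(np.arctan2(e[1],e[0])),'O',O)
C=lambda P:(np.array([(P[:2]-O)@e,(P[:2]-O)@n])*1000).round(1)
tp=lambda u,v:(175+u/4.848-.4,180+v/4.842-.4); sp=lambda u,v:(150+u/5.712-.4,180+v/5.714-.4)
for nm,a,b in [('post top',(262,270),(192,102)),('leaf free top',(296,128),(354,80)),('screw L',(142,254),(297,355)),('screwfar',(671,211),(595,416)),('screw R',(637,369),(400,482)),('white tile top far',(532,213),(455,212)),('white top near',(515,288),(367,234))]:
    p,g=tri(t,tp(*a),s,sp(*b)); print(nm,C(p),p.round(4),round(g*1000,1))
m=wood(t['color'],(250,210,295,250)); k=max(cv2.findContours(m,0,1)[0],key=cv2.contourArea)
P=onz(t,k.reshape(-1,2),.024); q=np.array([C(x) for x in P]); print('rack top extents',q.min(0),q.max(0), cv2.minAreaRect(q.astype(np.float32)))
print('jar',C(onz(t,(451*.64,268*.64),.07)[0]),'cup',C(onz(t,(541*.64,282*.64),.09)[0]))
E
```

```text
sheet ((520.3128051757812, -70.88958740234375), (311.48077392578125, 99.84902954101562), 76.1418228149414)
axis [0.23951927 0.9708916 ] 76.14182 O [ 0.53520144 -0.02306356]
post top [ 6.4 34.3] [ 0.5035 -0.0087  0.0581] 2.2
leaf free top [  6.7 -29.9] [ 0.5659 -0.0237  0.049 ] 1.7
screw L [67.4  6.6] [ 0.545   0.044  -0.1048] 54.7
screwfar [-165.6  -35.7] [ 0.5302 -0.1924  0.0045] 1.1
screw R [-165.3   37. ] [ 0.4597 -0.1747  0.0043] 0.0
white tile top far [-101.8  -16.6] [ 0.5269 -0.1259  0.0555] 0.0
white top near [-101.6   16.5] [ 0.4949 -0.1177  0.057 ] 0.5
rack top extents [-108.   -20.4] [-69.5  19.2] ((-88.85659790039062, -0.6373939514160156), (38.41001892089844, 39.429840087890625), 1.0416505336761475)
jar [ -86.9 -124.1] cup [-205.7 -127.9]
```

```bash
cat >> h.py <<'E'
e=np.array([0.23951927,0.9708916]); n=np.array([-e[1],e[0]]); O=np.array([0.53520144,-0.02306356])
def W(x,y,z): return np.r_[O+(x*e+y*n)/1000,z/1000]
def C(P): return (np.array([(P[:2]-O)@e,(P[:2]-O)@n])*1000).round(1)
E
python3 - <<'E'
from h import *
pts=[(105,53,3),(105,-47,3),(-205,53,3),(-205,-47,3),(0,36,62),(0,36,55),(0,-24,55),(0,-24,13),(4.5,-28,45),(100,22,11),(-205,22,11),(13,25,9),(-13,25,9),(13,47,9),(-13,47,9)]
out=[]
for nme,(x0,y0,x1,y1) in (('top',(175,180,345,275)),('side',(150,170,290,290))):
    c=cam(nme); k=800/(x1-x0) if nme=='top' else 4.0
    im=cv2.resize(c['color'][y0:y1,x0:x1],None,fx=k,fy=k,interpolation=cv2.INTER_CUBIC)
    k2=k if nme=='top' else k
    for u,v in proj(c,[W(*p) for p in pts]): cv2.drawMarker(im,(int((u-x0+.5)*k),int((v-y0+.5)*k)),(0,0,255),cv2.MARKER_CROSS,7,1)
    out.append(im)
    cv2.imwrite(f'pics/ov_{nme}.png',im)
a,b=out; b=cv2.resize(b,(350,300))
b=b; a=cv2.resize(a,(800,447))
cv2.imwrite('pics/ov.png',a)
E
```

```text
(no output)
```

View pics/ov.png

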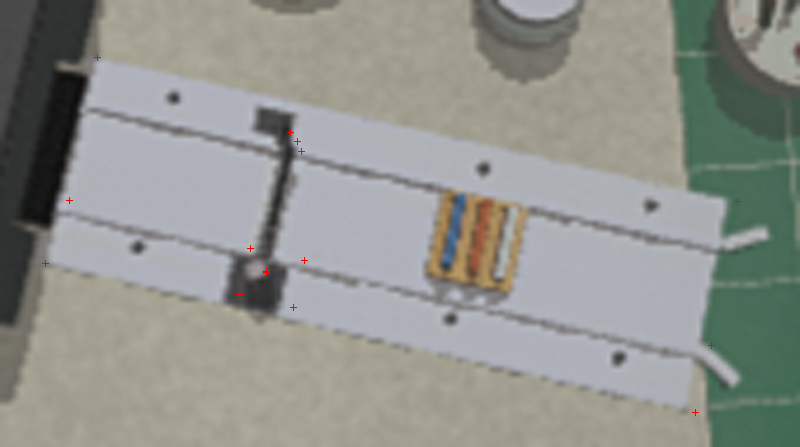

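View pics/ov_side.png

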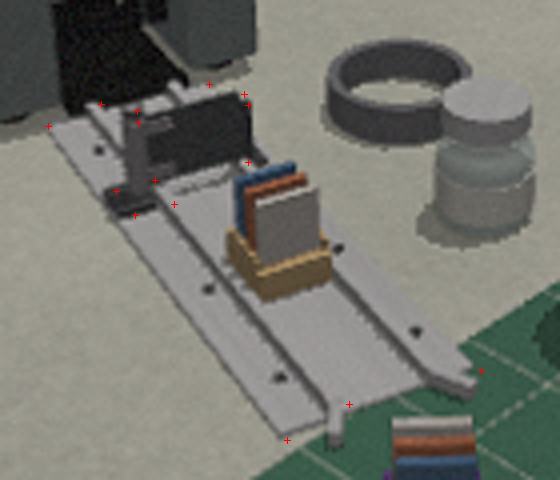

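The crosses sit about 4 mm too far towards the start at the gate post and at the start end of the sheet. The splayed rail ends pulled the rectangle fit. I shift the origin 4.2 mm along +x, which puts the rack front at -73 and the rear at -113, within the stated 62–112 mm range. Now I shut the gripper and travel to a hover above the bay.

Emit:
jog_arm:
  deltas: "0.484 -0.934 0 0 0 -0.9; 0.484 -0.934 0 0 0 -0.9; 0.484 -0.934 0 0 0 -0.9; 0.484 -0.934 0 0 0 -0.9; 0.484 -0.934 0 0 0 -0.9; 0.484 -0.934 0 0 0 -0.9; 0.484 -0.934 0 0 0 -0.9; 0.484 -0.934 0 0 0 -0.9; 0.484 -0.934 0 0 0 -0.9; 0.484 -0.934 0 0 0 -0.9; 0.484 -0.934 0 0 0 -0.9; 0.484 -0.934 0 0 0 -0.9; 0.484 -0.934 0 0 0 -0.9; 0.484 -0.934 0 0 0 -0.9; 0.484 -0.934 0 0 0 -0.9; 0.484 -0.934 0 0 0 -0.9; 0.484 -0.934 0 0 0 -0.9"
  gripper: 0
  squeeze: 20

```text
time: 2.52
eef_pos: [0.3821, 0.3209, 0.2506]
tcp_rot: [0.802, 0.598, 0.0, 0.0]
contact_force: [-0.1, 0.1, 0.1]
opening: 0.001
finger_force: 0.0
```

Emit:
jog_arm:
  deltas: "0.484 -0.934 0 0 0 -0.9; 0.484 -0.934 0 0 0 -0.9; 0.484 -0.934 0 0 0 -0.9; 0.484 -0.934 0 0 0 -0.9; 0.484 -0.934 0 0 0 -0.9; 0.484 -0.934 0 0 0 -0.9; 0.484 -0.934 0 0 0 -0.9; 0.484 -0.934 0 0 0 -0.9; 0.484 -0.934 0 0 0 -0.9; 0.484 -0.934 0 0 0 -0.9; 0.484 -0.934 0 0 0 -0.9; 0.484 -0.934 0 0 0 -0.9; 0.484 -0.934 0 0 0 -0.9; 0.484 -0.934 0 0 0 -0.9; 0.484 -0.934 0 0 0 -0.9; 0.484 -0.934 0 0 0 -0.9; 0.484 -0.934 0 0 0 -0.9; 0 0 0 0 0 0; 0 0 0 0 0 0"

```text
time: 4.9
eef_pos: [0.5461, 0.0044, 0.2503]
tcp_rot: [0.993, -0.122, -0.0, -0.0]
contact_force: [0.4, 0.2, 0.5]
opening: 0.003
finger_force: 0.0
```

Emit:
jog_arm:
  deltas: "0 0 -0.9 0 0 0; 0 0 -0.9 0 0 0; 0 0 -0.9 0 0 0; 0 0 -0.9 0 0 0; 0 0 -0.9 0 0 0; 0 0 -0.9 0 0 0; 0 0 -0.9 0 0 0; 0 0 -0.9 0 0 0; 0 0 -0.9 0 0 0; 0 0 0 0 0 0; 0 0 0 0 0 0"

```text
time: 6.28
eef_pos: [0.5468, 0.0039, 0.0887]
tcp_rot: [0.992, -0.123, 0.0, 0.0]
contact_force: [0.3, 1.0, 0.7]
opening: -0.0
finger_force: 0.0
```

```bash
sed -i 's/O=np.array(\[0.53520144,-0.02306356\])/O=np.array([0.53621,-0.01899])/' h.py
python3 - <<'E'
from h import *
p=get_state()['eef_pos']; print(p,C(p))
k=4
c=cam('side'); a=cv2.resize(c['color'][140:290,130:290],(640,600),interpolation=cv2.INTER_CUBIC)
P=p.copy()
for dz in(0,-.019):
    P[2]=p[2]+dz; u,v=proj(c,P)[0]; cv2.drawMarker(a,(int((u-130+.5)*4),int((v-140+.5)*4)),(0,0,255),0,9,1)
cv2.imwrite('pics/s2.png',a)
E
```

```text
[0.54682554 0.00386411 0.08866975] [24.7 -4.8]
```

View pics/s2.png

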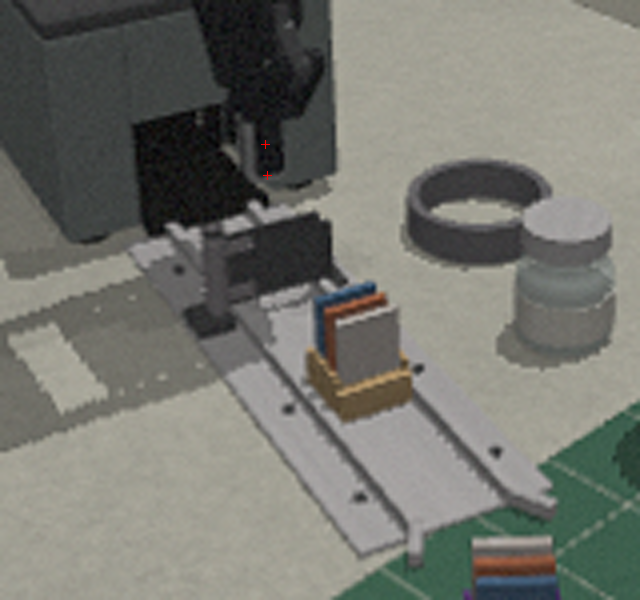

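Side crop: the shut fingertips end at about (267,175), matching TCP minus 19 mm, and they are clear above the bay behind the gate. The scene is undisturbed. Now I plan the waypoints.

```bash
cat > plan.py <<'E'
from h import *
def drop(o): s=-.1045+.746*o; return 57*(np.cos(np.arcsin(s)))-56.7   # mm, negative = tips farther back
def corners(c,psi):
    a=np.array([np.cos(psi),np.sin(psi)]); b=np.array([-a[1],a[0]])
    return [np.array(c)+i*7.25*a+j*11*b for i in(1,-1) for j in(1,-1)]
def leaf(A,psi):  # leaf angle forced by finger A, contact radius
    best=(0,0)
    for q in corners(A,psi):
        v=q-[0,36]; r=np.hypot(*v)
        if r<61: best=max(best,(np.arctan2(-v[0],-v[1])%(2*np.pi)+1.5/r,r))
    return best
def from_AB(A,B):
    A,B=np.array(A,float),np.array(B,float); d=A-B; D=np.hypot(*d)
    return (A+B)/2,np.arctan2(d[1],d[0]),(D-14.5)/85
def show(wps,p0,psi0,z0,tip=16):
    for A,B in wps:
        m,psi,o=from_AB(A,B); th,r=leaf(A,psi); z=tip+19+drop(o); w=W(*m,z); d=(w-p0)/.02
        ra=min(q[1] for q in corners(A,psi)); bx=max(q[0] for q in corners(B,psi))
        print('A',A,'B',B,'tcp',m.round(1),'psi%.0f o%.2f th%.2f r%.0f Aymin%.0f Bxmax%.0f'%(np.degrees(psi),o,th,r,ra,bx),'d',d.round(2),'az %.2f'%((psi-psi0)/.1))
        p0,psi0=w,psi
E
python3 - <<'E'
from plan import *
print('arc')
p=get_state()['eef_pos']
for m in [(24,-5),(17,-5),(8,-5),(-2,-4),(-12,-1),(-22,5),(-30,13),(-34,22),(-36,31),(-38,40)]:
    w=W(*m,36); cs=[np.array(m)+[i*14.5,j*11] for i in(1,-1) for j in(1,-1)]
    th=max((np.arctan2(-(q[0]-1.5),-(q[1]-36)) ) %(2*np.pi) if q[0]<3 or 1 else 0 for q in cs if q[0]<20) if m[0]<30 else 0
    print(m,'d',((w-p)/.02).round(2),'th',round(th,2)); p=w
print('push')
m=np.array((-38,40)); 
show([((-40,40),(-139.5,40)),((-40,40),(-134,10)),((-40,41),(-130,-1)),((-40,43),(-118,-1)),((-40,46),(-105,-2)),((-40,49),(-92,-2)),((-40,52),(-78,-2)),((-39,55),(-64,-2)),((-38,57),(-50,-2)),((-38,57),(-36,-2)),((-37,56),(-24,-2)),((-35,55),(-12,-2)),((-34,54),(-2,-2)),((-33,53),(7,-2)),((-33,52),(14,-2))],W(*m,36),0,36)
E
```

```text
arc
(24, -5) d [-0.01 -0.04 -2.66] th 6.13
(17, -5) d [-0.08 -0.34  0.  ] th 6.26
(8, -5) d [-0.11 -0.44  0.  ] th 0.26
(-2, -4) d [-0.17 -0.47  0.  ] th 6.07
(-12, -1) d [-0.27 -0.45  0.  ] th 6.26
(-22, 5) d [-0.41 -0.41  0.  ] th 1.09
(-30, 13) d [-0.48 -0.29  0.  ] th 1.32
(-34, 22) d [-0.48 -0.09  0.  ] th 1.51
(-36, 31) d [-0.46  0.01  0.  ] th 1.83
(-38, 40) d [-0.46  0.01  0.  ] th 2.11
push
A (-40, 40) B (-139.5, 40) tcp [-89.8  40. ] psi0 o1.00 th2.04 r36 Aymin29 Bxmax-132 d [-0.62 -2.51 -0.7 ] az 0.00
A (-40, 40) B (-134, 10) tcp [-87.  25.] psi18 o0.99 th2.04 r40 Aymin27 Bxmax-124 d [ 0.76 -0.05  0.02] az 3.09
A (-40, 41) B (-130, -1) tcp [-85.  20.] psi25 o1.00 th2.05 r42 Aymin28 Bxmax-119 d [ 0.27  0.04 -0.01] az 1.28
A (-40, 43) B (-118, -1) tcp [-79.  21.] psi29 o0.88 th2.08 r44 Aymin30 Bxmax-106 d [0.02 0.3  0.18] az 0.77
A (-40, 46) B (-105, -2) tcp [-72.5  22. ] psi36 o0.78 th2.12 r47 Aymin33 Bxmax-93 d [0.03 0.33 0.13] az 1.22
A (-40, 49) B (-92, -2) tcp [-66.   23.5] psi44 o0.69 th2.15 r50 Aymin36 Bxmax-79 d [0.01 0.33 0.1 ] az 1.40
A (-40, 52) B (-78, -2) tcp [-
[... 255 characters left out ...]
n48 Bxmax-38 d [0.04 0.38 0.02] az 2.13
A (-38, 57) B (-36, -2) tcp [-37.   27.5] psi92 o0.52 th2.42 r40 Aymin49 Bxmax-25 d [0.08 0.34 0.01] az 2.35
A (-37, 56) B (-24, -2) tcp [-30.5  27. ] psi103 o0.53 th2.42 r41 Aymin47 Bxmax-12 d [ 0.1   0.31 -0.  ] az 1.87
A (-35, 55) B (-12, -2) tcp [-23.5  26.5] psi112 o0.55 th2.43 r41 Aymin44 Bxmax1 d [ 0.11  0.33 -0.02] az 1.63
A (-34, 54) B (-2, -2) tcp [-18.  26.] psi120 o0.59 th2.42 r41 Aymin42 Bxmax11 d [ 0.09  0.26 -0.03] az 1.36
A (-33, 53) B (7, -2) tcp [-13.   25.5] psi126 o0.63 th2.41 r41 Aymin41 Bxmax20 d [ 0.08  0.24 -0.03] az 1.10
A (-33, 52) B (14, -2) tcp [-9.5 25. ] psi131 o0.67 th2.38 r41 Aymin39 Bxmax27 d [ 0.07  0.16 -0.04] az 0.87
```

Emit:
jog_arm:
  deltas: "0 0 -0.7 0 0 0; 0 0 -0.7 0 0 0; 0 0 -0.7 0 0 0; 0 0 -0.55 0 0 0; -0.04 -0.17 0 0 0 0; -0.04 -0.17 0 0 0 0; -0.06 -0.22 0 0 0 0; -0.06 -0.22 0 0 0 0; -0.08 -0.24 0 0 0 0; -0.08 -0.24 0 0 0 0; -0.14 -0.23 0 0 0 0; -0.14 -0.23 0 0 0 0; 0 0 0 0 0 0; 0 0 0 0 0 0"

```text
time: 8.07
eef_pos: [0.5339, -0.0308, 0.0354]
tcp_rot: [0.992, -0.123, 0.0, 0.0]
contact_force: [0.7, 3.3, 2.1]
opening: -0.002
finger_force: 2.0
```

Run:
```python
from h import *
s=get_state(); p=s['eef_pos']; print(s['time'],p,C(p),s['contact_force'])
```

```text
8.075 [ 0.53390482 -0.03075624  0.03544599] [-12.   -0.6] [0.66022682 3.25977318 2.12014379]
```

Emit:
jog_arm:
  deltas: "-0.2 -0.2 0 0 0 0; -0.2 -0.2 0 0 0 0; -0.24 -0.15 0 0 0 0; -0.24 -0.15 0 0 0 0; -0.24 -0.05 0 0 0 0; -0.24 -0.05 0 0 0 0; -0.23 0 0 0 0 0; -0.23 0 0 0 0 0; -0.23 0 0 0 0 0; -0.23 0 0 0 0 0; 0 0 0 0 0 0; 0 0 0 0 0 0"

```text
time: 9.57
eef_pos: [0.4879, -0.0467, 0.0354]
tcp_rot: [0.992, -0.123, -0.0, 0.0]
contact_force: [2.9, -1.5, 1.7]
opening: 0.003
finger_force: 1.6
```

Run:
```python
from h import *
s=get_state(); p=s['eef_pos']; print(s['time'],p,C(p),s['contact_force'])
c=cam('top'); cv2.imwrite('pics/t3.png',cv2.resize(c['color'][165:285,165:345],(780,520),interpolation=cv2.INTER_CUBIC))
```

```text
9.575 [ 0.48794047 -0.04670263  0.03539683] [-38.5  40.2] [ 2.88434503 -1.53488308  1.66979154]
```

View pics/t3.png

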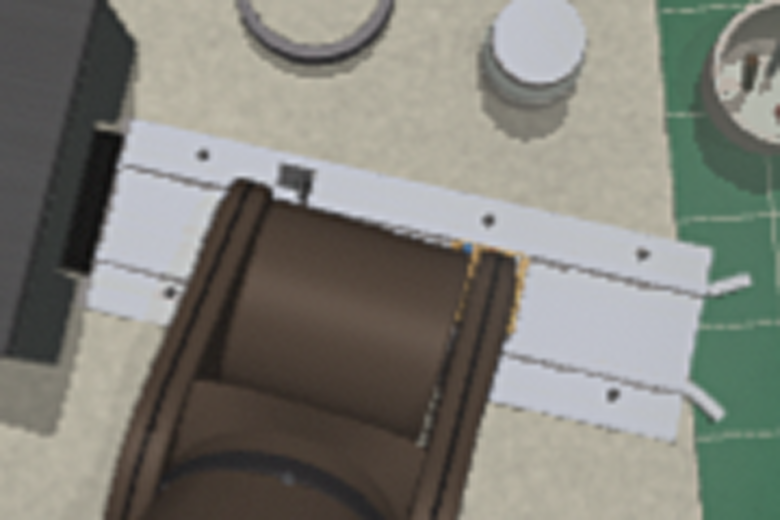

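The forces fit the leaf resting on the fingertips, about 3 N towards -y. The arm hides the gate in the top view, but the rack's wood edges at (495,290) and the jar are unmoved. I open the gripper in steps, keeping finger A on the leaf.

Emit:
jog_arm:
  deltas: "-0.05 -0.2 0 0 0 0; -0.05 -0.2 0 0 0 0; -0.06 -0.23 0 0 0 0"
  gripper: 0.25

```text
time: 10.0
eef_pos: [0.4849, -0.0591, 0.0353]
tcp_rot: [0.992, -0.123, 0.0, -0.0]
contact_force: [2.9, 0.1, -0.1]
opening: 0.249
finger_force: 1.2
```

Emit:
jog_arm:
  deltas: "-0.05 -0.2 0 0 0 0; -0.05 -0.2 0 0 0 0; -0.06 -0.23 0 0 0 0; 0 0 0 0 0 0"
  gripper: 0.5

```text
time: 10.5
eef_pos: [0.4813, -0.0719, 0.0353]
tcp_rot: [0.992, -0.123, -0.0, 0.0]
contact_force: [1.7, -2.2, 0.4]
opening: 0.498
finger_force: 1.1
```

Emit:
jog_arm:
  deltas: "-0.05 -0.2 0 0 0 0; -0.05 -0.2 0 0 0 0; -0.06 -0.23 -0.1 0 0 0; 0 0 -0.15 0 0 0"
  gripper: 0.75

```text
time: 11.0
eef_pos: [0.4787, -0.0847, 0.0306]
tcp_rot: [0.992, -0.123, 0.0, 0.0]
contact_force: [1.5, -1.9, 1.3]
opening: 0.748
finger_force: 1.1
```

Emit:
jog_arm:
  deltas: "-0.05 -0.2 0 0 0 0; -0.05 -0.2 0 0 0 0; -0.06 -0.23 -0.1 0 0 0; 0 0 -0.1 0 0 0; 0 0 0 0 0 0"
  gripper: 1

```text
time: 11.62
eef_pos: [0.4752, -0.097, 0.0263]
tcp_rot: [0.992, -0.123, -0.0, 0.0]
contact_force: [1.7, -2.6, 0.9]
opening: 1.001
finger_force: 1.0
```

Run:
```python
from h import *
s=get_state(); p=s['eef_pos']; print(s['time'],p,C(p),s['contact_force'])
c=cam('side'); x0,y0=130,150; a=cv2.resize(c['color'][y0:300,x0:290],(640,600),interpolation=cv2.INTER_CUBIC)
for q in [(C(p)[0]-50,40,11),(C(p)[0]-50,40,16)]:
    u,v=proj(c,W(*q))[0]; cv2.drawMarker(a,(int((u-x0+.5)*4),int((v-y0+.5)*4)),(0,0,255),0,9,1)
cv2.imwrite('pics/s4.png',a)
```

```text
11.625 [ 0.47518433 -0.09704045  0.02633299] [-90.4  40.6] [ 1.70345015 -2.63282468  0.94587517]
```

View pics/s4.png

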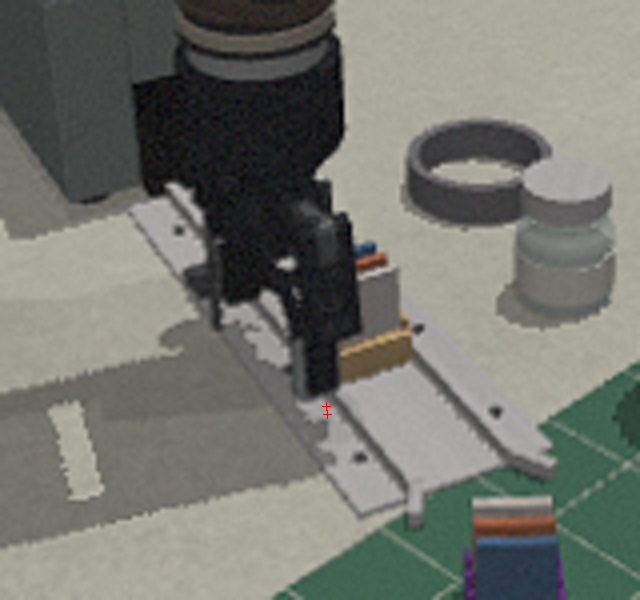

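Side crop: finger B hangs beside the chute behind the rack's flank with its tip at (315,398), about 20 mm high, clear of the rail. The rack at (370,355) is unmoved, and the leaf leans out at (215,290), held by finger A. I lower 4 mm and swing B behind the rack about A.

Emit:
jog_arm:
  deltas: "0 0 -0.2 0 0 0; 0.19 -0.01 0 0 0 0.77; 0.19 -0.01 0 0 0 0.77; 0.19 -0.01 0 0 0 0.77; 0.19 -0.01 0 0 0 0.77; 0.13 0.02 0 0 0 0.64; 0.13 0.02 0 0 0 0.64; 0 0 0 0 0 0; 0 0 0 0 0 0"

```text
time: 12.8
eef_pos: [0.4959, -0.0966, 0.0224]
tcp_rot: [0.996, 0.094, 0.0, -0.0]
contact_force: [2.9, 0.6, 1.9]
opening: 1.0
finger_force: 2.2
```

```bash
cat > st.py <<'E'
from plan import *
import sys
s=get_state(); p=s['eef_pos']; x,y,z,w=s['tcp_rot']; a=2*np.degrees(np.arctan2(y,x))-90
psi=np.radians((a-180-np.degrees(np.arctan2(e[1],e[0]))+180)%360-180); o=s['opening']; d=(85*o+14.5)/2
m=C(p); u=np.array([np.cos(psi),np.sin(psi)]); A=m+d*u; B=m-d*u
th,r=leaf(A,psi)
print('t%.2f'%s['time'],'tcp',m,p[2].round(4),'psi%.1f o%.2f'%(np.degrees(psi),o),'A',A.round(1),'B',B.round(1),'th%.2f r%.0f'%(th,r),'Bxmax%.1f'%max(q[0] for q in corners(B,psi)),'F',s['contact_force'].round(1))
E
python3 st.py
```

```text
t12.80 tcp [-85.   20.5] 0.0224 psi24.6 o1.00 A [-39.8  41.2] B [-130.2   -0.2] th2.06 r42 Bxmax-119.0 F [2.9 0.6 1.9]
```

Emit:
jog_arm:
  deltas: "0 0.1 0.06 0 0 0.25; 0.01 0.1 0.06 0 0 0.26; 0.01 0.1 0.06 0 0 0.26"
  gripper: 0.88

```text
time: 13.18
eef_pos: [0.4956, -0.0909, 0.0258]
tcp_rot: [0.991, 0.134, -0.0, 0.0]
contact_force: [1.9, -2.0, 2.0]
opening: 0.876
finger_force: 1.2
```

Emit:
jog_arm:
  deltas: "0.01 0.11 0.04 0 0 0.4; 0.01 0.11 0.04 0 0 0.4; 0.01 0.11 0.04 0 0 0.42"
  gripper: 0.78

```text
time: 13.55
eef_pos: [0.4962, -0.0842, 0.028]
tcp_rot: [0.981, 0.195, -0.0, 0.0]
contact_force: [2.3, -0.4, 0.5]
opening: 0.779
finger_force: 1.4
```

```bash
python3 st.py
```

```text
t13.55 tcp [-72.9  23.2] 0.028 psi36.3 o0.78 A [-40.4  47.1] B [-105.4   -0.7] th2.14 r48 Bxmax-93.1 F [ 2.3 -0.4  0.5]
```

Emit:
jog_arm:
  deltas: "0.02 0.11 0.03 0 0 0.46; 0.01 0.11 0.03 0 0 0.47; 0.01 0.11 0.04 0 0 0.47"
  gripper: 0.69

```text
time: 13.92
eef_pos: [0.497, -0.0776, 0.03]
tcp_rot: [0.965, 0.263, -0.001, 0.0]
contact_force: [1.7, -1.3, 1.9]
opening: 0.689
finger_force: 1.4
```

```bash
python3 st.py
python3 - <<'E'
from h import *
c=cam('side'); x0,y0=130,140; a=cv2.resize(c['color'][y0:290,x0:290],(640,600),interpolation=cv2.INTER_CUBIC)
cv2.imwrite('pics/s5.png',a)
E
```

```text
t13.93 tcp [-66.3  24.1] 0.03 psi44.4 o0.69 A [-40.2  49.6] B [-92.4  -1.4] th2.16 r50 Bxmax-79.5 F [ 1.7 -1.3  1.9]
```

View pics/s5.png

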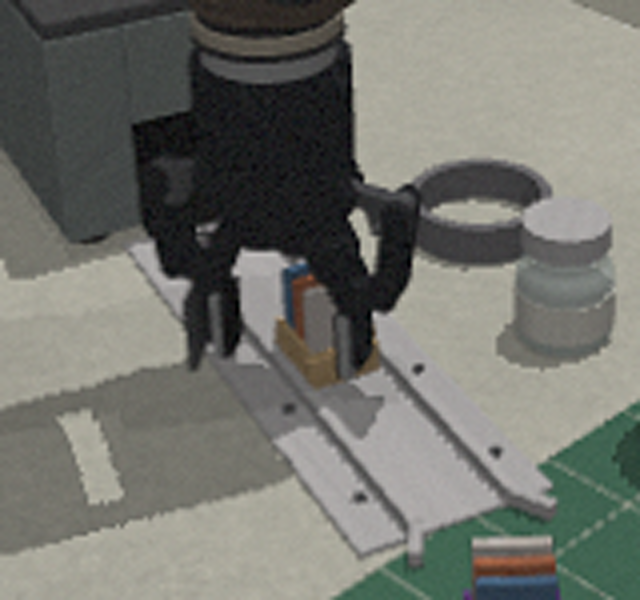

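Side crop: finger B at (345,370) is behind the rack and pushing it between the rails. Finger A at (225,345) holds the leaf leaned out at (195,350), with a wide gap to the rack. The picture budget is spent, so I use numbers from here.

Emit:
jog_arm:
  deltas: "0 0.09 0.02 0 0 0.45; 0 0.09 0.02 0 0 0.45; 0.01 0.09 0.02 0 0 0.45; 0 0.09 0.01 0 0 0.45"
  gripper: 0.6

```text
time: 14.48
eef_pos: [0.4975, -0.0705, 0.0316]
tcp_rot: [0.937, 0.348, -0.0, 0.0]
contact_force: [3.6, -0.8, 1.9]
opening: 0.6
finger_force: 1.8
```

Emit:
jog_arm:
  deltas: "0.01 0.09 0.01 0 0 0.5; 0.01 0.1 0.01 0 0 0.5; 0.01 0.1 0.01 0 0 0.5; 0.01 0.09 0.01 0 0 0.5"
  gripper: 0.54

```text
time: 14.98
eef_pos: [0.4987, -0.0631, 0.0327]
tcp_rot: [0.898, 0.44, 0.0, 0.001]
contact_force: [3.7, -0.4, 2.9]
opening: 0.542
finger_force: 2.0
```

```bash
cat >> st.py <<'E'
if len(sys.argv)>1:
    wp=eval(sys.argv[1]); show(wp,p,psi,p[2]*1000)
    c=cam('top'); m=wood(c['color'],(195,190,300,255)); k=cv2.findContours(m,0,1)[0]
    if k:
        q=np.array([C(v) for v in onz(c,np.vstack(k).reshape(-1,2),.024)]); print('wood top',q.min(0),q.max(0),m.sum())
E
python3 st.py "[((-38,55),(-50,-2)),((-38,55),(-36,-2)),((-37,54),(-24,-2)),((-36,53),(-12,-2)),((-35,52),(-2,-2)),((-34,51),(7,-2)),((-34,51),(14,-2))]"
```

```text
t14.97 tcp [-51.8  25.8] 0.0327 psi66.1 o0.54 A [-39.5  53.5] B [-64.1  -1.9] th2.25 r33 Bxmax-51.1 F [ 3.7 -0.4  2.9]
A (-38, 55) B (-50, -2) tcp [-44.   26.5] psi78 o0.51 th2.36 r35 Aymin46 Bxmax-38 d [0.06 0.39 0.02] az 2.10
A (-38, 55) B (-36, -2) tcp [-37.   26.5] psi92 o0.50 th2.38 r38 Aymin47 Bxmax-25 d [0.08 0.34 0.01] az 2.43
A (-37, 54) B (-24, -2) tcp [-30.5  26. ] psi103 o0.51 th2.39 r39 Aymin44 Bxmax-12 d [ 0.1   0.31 -0.  ] az 1.93
A (-36, 53) B (-12, -2) tcp [-24.   25.5] psi114 o0.54 th2.38 r40 Aymin42 Bxmax1 d [ 0.1   0.31 -0.02] az 1.83
A (-35, 52) B (-2, -2) tcp [-18.5  25. ] psi121 o0.57 th2.37 r41 Aymin40 Bxmax11 d [ 0.09  0.26 -0.03] az 1.37
A (-34, 51) B (7, -2) tcp [-13.5  24.5] psi128 o0.62 th2.35 r40 Aymin39 Bxmax20 d [ 0.08  0.24 -0.03] az 1.10
A (-34, 51) B (14, -2) tcp [-10.   24.5] psi132 o0.67 th2.34 r41 Aymin38 Bxmax27 d [ 0.04  0.17 -0.05] az 0.78
wood top [-54.8 -44.1] [36.2 51.4] 37
```

Emit:
jog_arm:
  deltas: "0.01 0.1 0 0 0 0.52; 0.02 0.1 0.01 0 0 0.53; 0.01 0.1 0 0 0 0.52; 0.02 0.09 0.01 0 0 0.53; 0.02 0.09 0 0 0 0.6; 0.02 0.09 0 0 0 0.6; 0.02 0.08 0 0 0 0.61; 0.02 0.08 0 0 0 0.61"
  gripper: 0.51

```text
time: 16.02
eef_pos: [0.5016, -0.0486, 0.0331]
tcp_rot: [0.777, 0.63, 0.0, 0.001]
contact_force: [3.9, -0.9, 2.5]
opening: 0.511
finger_force: 2.1
```

```bash
python3 st.py "[((-37,54),(-24,-2)),((-36,53),(-12,-2)),((-35,52),(-2,-2)),((-34,51),(7,-2)),((-34,51),(14,-2))]"
```

```text
t16.02 tcp [-37.   26.6] 0.0331 psi91.9 o0.51 A [-38.   55.6] B [-36.   -2.4] th2.39 r38 Bxmax-24.8 F [ 3.9 -0.9  2.5]
A (-37, 54) B (-24, -2) tcp [-30.5  26. ] psi103 o0.51 th2.39 r39 Aymin44 Bxmax-12 d [0.1  0.31 0.  ] az 1.94
A (-36, 53) B (-12, -2) tcp [-24.   25.5] psi114 o0.54 th2.38 r40 Aymin42 Bxmax1 d [ 0.1   0.31 -0.02] az 1.83
A (-35, 52) B (-2, -2) tcp [-18.5  25. ] psi121 o0.57 th2.37 r41 Aymin40 Bxmax11 d [ 0.09  0.26 -0.03] az 1.37
A (-34, 51) B (7, -2) tcp [-13.5  24.5] psi128 o0.62 th2.35 r40 Aymin39 Bxmax20 d [ 0.08  0.24 -0.03] az 1.10
A (-34, 51) B (14, -2) tcp [-10.   24.5] psi132 o0.67 th2.34 r41 Aymin38 Bxmax27 d [ 0.04  0.17 -0.05] az 0.78
wood top [-64.2 -41.4] [56.7 58.3] 34
```

Emit:
jog_arm:
  deltas: "0.02 0.08 0 0 0 0.48; 0.03 0.08 0 0 0 0.48; 0.02 0.08 0 0 0 0.49; 0.03 0.07 0 0 0 0.49"
  gripper: 0.51

```text
time: 16.58
eef_pos: [0.5033, -0.0423, 0.033]
tcp_rot: [0.712, 0.702, -0.0, 0.0]
contact_force: [3.3, -1.0, 3.3]
opening: 0.511
finger_force: 2.0
```

Emit:
jog_arm:
  deltas: "0.02 0.08 0 0 0 0.46; 0.03 0.08 0 0 0 0.46; 0.02 0.08 -0.01 0 0 0.46; 0.03 0.07 -0.01 0 0 0.45"
  gripper: 0.54

```text
time: 17.08
eef_pos: [0.5047, -0.0365, 0.0325]
tcp_rot: [0.645, 0.764, -0.001, -0.0]
contact_force: [0.5, -1.7, 5.7]
opening: 0.537
finger_force: 1.8
```

```bash
cat >> st.py <<'E'
    c=cam('side'); h=cv2.cvtColor(c['color'],cv2.COLOR_BGR2HSV)[165:250,150:240]
    for nme,lo,hi,X in(('wood',15,28,0),('orange',5,13,0),('blue',98,118,12)):
        k=(h[...,0]>=lo)&(h[...,0]<=hi)&(h[...,1]>100)&(h[...,2]>40); v,u=np.nonzero(k)
        if len(u)>8:
            r=np.array([C(x) for x in onz(c,np.c_[u+150,v+165],.050 if nme!='wood' else .015)]); print(nme,len(u),'px',(u.mean()+150).round(),(v.mean()+165).round(),'x med',np.median(r,0),r.min(0),r.max(0))
E
python3 st.py "[((-35,52),(-2,-2)),((-34,51),(7,-2)),((-34,51),(14,-2))]"
```

```text
t17.07 tcp [-24.5  26.4] 0.0325 psi113.6 o0.54 A [-36.5  54. ] B [-12.5  -1.2] th2.39 r41 Bxmax0.5 F [ 0.5 -1.7  5.7]
A (-35, 52) B (-2, -2) tcp [-18.5  25. ] psi121 o0.57 th2.37 r41 Aymin40 Bxmax11 d [ 0.14  0.28 -0.01] az 1.37
A (-34, 51) B (7, -2) tcp [-13.5  24.5] psi128 o0.62 th2.35 r40 Aymin39 Bxmax20 d [ 0.08  0.24 -0.03] az 1.10
A (-34, 51) B (14, -2) tcp [-10.   24.5] psi132 o0.67 th2.34 r41 Aymin38 Bxmax27 d [ 0.04  0.17 -0.05] az 0.78
wood top [-70.8 -39.9] [72.9 55.4] 49
wood 22 px 195.0 212.0 x med [ 2.45 15.9 ] [-14.8 -17.7] [28.1 23.3]
orange 11 px 190.0 200.0 x med [-7.6 28.7] [-23.3   1.7] [26.9 33.3]
```

Emit:
jog_arm:
  deltas: "0.04 0.07 0.02 0 0 0.34; 0.03 0.07 0.02 0 0 0.34; 0.04 0.07 0 0 0 0.34; 0.03 0.07 0 0 0 0.34"
  gripper: 0.57

```text
time: 17.68
eef_pos: [0.5073, -0.0301, 0.0327]
tcp_rot: [0.591, 0.806, -0.0, -0.001]
contact_force: [-0.4, -4.0, -0.3]
opening: 0.569
finger_force: 1.6
```

```bash
python3 st.py "[((-34,51),(7,-2)),((-34,51),(14,-2))]"
```

```text
t17.68 tcp [-17.7  25.4] 0.0327 psi121.4 o0.57 A [-34.1  52.2] B [-1.3 -1.4] th2.39 r40 Bxmax11.8 F [-0.4 -4.  -0.3]
A (-34, 51) B (7, -2) tcp [-13.5  24.5] psi128 o0.62 th2.35 r40 Aymin39 Bxmax20 d [ 0.09  0.2  -0.06] az 1.11
A (-34, 51) B (14, -2) tcp [-10.   24.5] psi132 o0.67 th2.34 r41 Aymin38 Bxmax27 d [ 0.04  0.17 -0.05] az 0.78
wood top [-76.9 -40.2] [79.1 30.4] 58
wood 19 px 193.0 210.0 x med [10.8 15.3] [ -3.9 -19.1] [33.1 22.8]
```

Emit:
jog_arm:
  deltas: "0.02 0.05 -0.01 0 0 0.27; 0.02 0.05 -0.01 0 0 0.28; 0.03 0.05 -0.01 0 0 0.28; 0.02 0.05 -0.01 0 0 0.28"
  gripper: 0.62

```text
time: 18.27
eef_pos: [0.51, -0.0263, 0.0328]
tcp_rot: [0.546, 0.838, -0.0, 0.0]
contact_force: [-0.0, -3.8, 0.4]
opening: 0.617
finger_force: 1.6
```

Emit:
jog_arm:
  deltas: "0.01 0.05 -0.01 0 0 0.26; 0.01 0.05 -0.01 0 0 0.26; 0.01 0.05 -0.01 0 0 0.26; 0.01 0.05 -0.01 0 0 0.26; 0 0 0 0 0 0"
  gripper: 0.68

```text
time: 18.9
eef_pos: [0.5107, -0.0222, 0.0319]
tcp_rot: [0.502, 0.865, -0.0, 0.0]
contact_force: [1.8, -3.8, 3.1]
opening: 0.68
finger_force: 1.6
```

```bash
python3 st.py "[((-35,51),(7,-2))]"
```

```text
t18.90 tcp [-9.3 24. ] 0.0319 psi133.6 o0.68 A [-34.2  50.2] B [15.6 -2.2] th2.32 r41 Bxmax28.6 F [ 1.8 -3.8  3.1]
A (-35, 51) B (7, -2) tcp [-14.   24.5] psi128 o0.62 th2.33 r41 Aymin38 Bxmax20 d [-0.08 -0.22 -0.02] az -0.90
wood top [-65.7 -41.5] [86.4 48.9] 58
wood 11 px 191.0 208.0 x med [19.4 11.1] [11.4  4.8] [35.9 19.3]
```

The rack's rear is now at about +28 mm, inside the bay. I back B off with A still holding the leaf, then lift straight up.

Emit:
jog_arm:
  deltas: "-0.02 -0.07 0 0 0 -0.28; -0.03 -0.07 0 0 0 -0.28; -0.03 -0.06 0 0 0 -0.28; 0 0 0 0 0 0; 0 0 0 0 0 0"
  gripper: 0.62

```text
time: 19.62
eef_pos: [0.5091, -0.0262, 0.0317]
tcp_rot: [0.538, 0.843, 0.0, 0.0]
contact_force: [2.9, -1.4, -0.4]
opening: 0.619
finger_force: 1.4
```

Emit:
jog_arm:
  deltas: "0 0 0.5 0 0 0; 0 0 1 0 0 0; 0 0 1 0 0 0; 0 0 1 0 0 0; 0 0 1 0 0 0; 0 0 1 0 0 0; 0 0 1 0 0 0; 0 0 1 0 0 0; 0 0 0.5 0 0 0; -0.5 0 0 0 0 0; -0.5 0 0 0 0 0; -0.5 0 0 0 0 0; -0.5 0 0 0 0 0; -0.5 0 0 0 0 0; 0 0 0 0 0 0; 0 0 0 0 0 0; 0 0 0 0 0 0; 0 0 0 0 0 0; 0 0 0 0 0 0; 0 0 0 0 0 0"

```text
time: 22.12
eef_pos: [0.4591, -0.0262, 0.1917]
tcp_rot: [0.538, 0.843, -0.0, -0.0]
contact_force: [0.2, 0.3, -0.3]
opening: 0.621
finger_force: 0.0
```

```bash
python3 st.py "[]"
python3 - <<'E'
from h import *
# gate/dark pixels: compare shut-leaf region in side view with the first picture
c=cam('side'); s0=np.load('s.npy'); 
pts=[W(0,y,z) for y in range(-20,28,6) for z in(20,30,40,50)]
uv=proj(c,pts).round().astype(int); f=lambda im:np.array([im[v,u].mean() for u,v in uv]).reshape(-1,4).round().astype(int)
print(f(s0).T); print(f(c['color']).T)
for nm,(x0,y0,x1,y1) in dict(jar=(255,180,290,230),tape=(228,178,268,206),cup=(288,185,335,262),purple=(240,270,275,315)).items():
    print(nm,np.abs(c['color'][y0:y1,x0:x1].astype(int)-s0[y0:y1,x0:x1]).mean().round(1))
E
```

```text
t22.12 tcp [-25.5  73.2] 0.1917 psi128.7 o0.62 A [-46.6  99.5] B [-4.4 46.9] th0.00 r0 Bxmax8.7 F [ 0.2  0.3 -0.3]
wood top [-76.2 -19.8] [84.9 35.3] 140
orange 31 px 190.0 187.0 x med [51.4  0.6] [ 27.4 -18.3] [57.1 21.9]
blue 24 px 188.0 185.0 x med [63.75  0.2 ] [ 29.5 -18.1] [68.6 25.6]
[[39 35 42 35 34 40 57 68]
 [42 35 37 38 44 34 36 35]
 [40 40 44 42 39 37 38 40]
 [37 39 40 37 38 32 41 70]]
[[42 41 40 37 40 41 60 70]
 [45 45 48 39 49 45 40 42]
 [47 44 42 42 43 45 41 44]
 [36 44 39 40 39 41 47 71]]
jar 5.7
tape 5.0
cup 5.2
purple 4.1
```

```bash
python3 -c "
from plant import ctrl; print(ctrl.sign_off())"
```

```text
the job is handed in; nothing more can be done
None
```

The job is handed in. The rack stands upright in the bay, about 50 mm past the gate line. The gate is shut behind it, and the jar, tape and cup have not moved. It took about 22 s of robot time.

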